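# Screw down the board press on a glued gift-box panel

### The job

A freshly glued gift-box lid panel lies between two wooden pressing boards in the bench screw press. Push the arms of the press's star handle round clockwise (seen from above) with a fingertip until the platen has come down on the boards and is properly tight, so that the press keeps it tight when you take your hand away. Do not grip the handle or force it, do not shift the boards, and leave everything else on the bench alone.

Things in the scene. Friction and masses are not known exactly. Their poses are not given: they have to be found in the camera images.
- press: grey steel bench screw press, bolted down. Origin: centre of its base's underside, z up, front to its -x. Base plate 270 (x) x 300 (y) x 22 mm; two columns at y +-125 mm carry a crossbeam along y, 52 mm wide, top at 155 mm, nuts on it to 168 mm; round boss (radius 30) at its middle up to 172 mm. The screw stands upright through it, with the star handle on top.
- spider_hub (a point): centre of the star handle, on the screw's axis, at the height of the arms' centre lines (230 to 240 mm above the table); turns and sinks with it. Four bare level steel arms, 13 mm thick, along its +x, -x, +y, -y axes, end in black balls (32 mm) centred 134 mm from the axis; hub radius 25, top 25 mm above the arms. A finger pushes an arm sideways, best about 100 mm from the axis.
- spider (a joint): angle of the star handle (rad), growing clockwise seen from above, which screws the platen down 3.2 mm per rad. Starts at 0 to 1.5; the platen meets the boards at about 2.8. Till then it turns at about 5 N on an arm 100 mm out; after that the push climbs steeply within 0.1 rad: 10 to 15 N there is properly tight. It stays where it is left, springing back under 0.1 rad.
- platen: flat steel pressing plate 180 (x) x 210 (y) x 14 mm hanging level on the screw between the columns; does not turn with the handle. Origin: centre of its underside, 4 to 9 mm above the boards at the start, 43 mm above the table when it touches them.
- boards: sandwich of two light wooden pressing boards with the grey lid panel between, one loose piece 215 (x) x 150 (y) x 21 mm, lying on the press base under the platen, its front edge about 30 mm out beyond the platen towards the press's -x. Origin: centre of its underside. It must not be shifted.
- glue_jar: white glue jar with a screw lid, radius 34, height 85 mm, beside the press; origin: centre of its underside; stays where it is
- brush: flat glue brush with a wooden handle, 190 mm long, 20 mm high, lying before the press; origin: under its middle, x towards the bristles; stays where it is
- pitcher: honey-brown glazed tea pitcher, radius 42, height 78 mm, stick handle out to 128 mm from its axis along its +y; origin: centre of its underside; stays where it is
- tape: brown roll of packing tape lying flat, radius 52, height 48 mm; origin: centre of its underside; stays where it is
- cup_a: brown glazed tea cup beside the press, rim radius 35, height 64 mm; origin: centre of its underside; stays where it is
- cup_b: brown glazed tea cup on the right of the bench, rim radius 35, height 64 mm; origin: centre of its underside; stays where it is
- cup_c: brown glazed tea cup beside the press, rim radius 35, height 64 mm; origin: centre of its underside; stays where it is

How it is judged:
At the end, for the whole second after the job is handed in: the platen bears on the boards with over 40 N, held by the screw alone, and the boards lie within 10 mm of where they started (contact force between platen and boards above 40 N and distance of boards from where it was at the start of the episode below 0.01 m); the robot touches nothing.
It fails at once if the star handle is gripped or forced: the fingers press on it with over 35 N in all (contact force between the fingers and platen above 35 N).
It fails at once if the boards are shifted or lifted by over 10 mm (distance of boards from where it was at the start of the episode above 0.01 m).
It fails at once if a cup, the pitcher, the glue jar, the brush or the tape is moved or lifted by over 15 mm (distance of any of cup_a, cup_b, cup_c, pitcher, glue_jar, brush, tape from where it was at the start of the episode above 0.015 m).
It also fails if it takes over 58 s, if anything falls off the work surface, if the arm or the gripper's body presses on something with over 40 N, if the wrist force passes 120 N, or if a joint passes its speed limit or range.

### The arm

A 6-joint arm with a two-finger parallel gripper is mounted at the origin on the work surface. World frame = base frame: x ahead of the robot, y to its left, z up, the work surface at z = 0. Lengths are in m, angles in rad, forces in N, time in s.
With the tool pointing down it reaches from about 0.325 to 0.9 m from the base axis. Payload 6.1 kg.
Tool frame: the origin (TCP) lies midway between the tips of the shut fingers; the grasp point (between the pads) lies 19 mm behind it; z points along the fingers, y is the line along which they close (so a half turn about z gives the same grasp; the last joint's range is limited). The gripper opens to 85 mm and grips with 20 to 120 N. Pads are 22 mm wide; open, the fingers measure 114 mm over their backs; the gripper's body (76 mm by 85 mm) begins 54 mm behind the grasp point. The pads swing forward as they close: fully open they stand 13 mm farther back than shut.
Start: joints at [-1.383, 0.22, 1.526, -0, 1.395, -0.126], TCP at [0.193, -0.594, 0.231] pointing down, gripper open.
Joint ranges: [-2.98, 2.98], [-0.91, 2.08], [0.09, 2.57], [-1.24, 4.39], [0.2, 2.65], [-2.68, 2.68]. Speed limits (rad/s): [2.57, 2.57, 3.01, 3.14, 3.14, 3.14].

### API

Orientations are given as [roll, pitch, yaw] about the fixed x, y, z axes, in that order (R = Rz(yaw) Ry(pitch) Rx(roll)).
In Python, from plant import movep, move_l, set_joints, gripper_to, hold, inverse_kinematics, observe, get_image, get_calibration, Unreachable, job_done gives the robot as it stands. Calls block until the motion is done:
- movep(position, orientation): joint-space move of the TCP to a pose.
- move_l(position, feed=0.15, rotation=None, max_force=None): straight line of the TCP; rotation=None keeps the orientation; feed is the mean speed in m/s. With max_force (N) it stops when the force on the tool has changed by that much, and returns True; else False.
- set_joints(angles): joint-space move.
- gripper_to(opening, f_grip=None): finger opening in m; f_grip is the grip in N (None keeps the last); returns when the fingers have stopped.
- hold(seconds).
- inverse_kinematics(position, orientation): joint angles nearest the present ones, or None.
- observe(): the state.
- get_image(name): name is "side" or "top" or "wrist"; returns (picture, depth): 420x560x3 uint8, red, green, blue; 420x560 float32, m along the optical axis (not along the pixel's ray), 0 where there is no reading.
- get_calibration(name): a dict with "intrinsics" (3x3 intrinsics, pixels), "world_from_camera" (4x4, takes a point from camera to world coordinates). Camera axes: x right, y down, z forward; pixel columns grow to the right and rows downward; lengths in m; the calibration is good to about 2 mm. A picture is of the moment at which its call begins: read the wrist's pose just before it. get_calibration takes no time and is no camera call; for the wrist camera it gives the pose at the moment of the call.
A pose or a line that the arm cannot do raises Unreachable and nothing moves.
- job_done(): hands the job in; it is judged then, once.
The state is a dict: "time_s": time; "q": joint angles; "joint_velocities": joint speeds; "joint_torque": joint torques, N m; "eef_pos": TCP position; "tcp_rot": TCP orientation; "ft_force": force on the tool from outside, world axes, zero at the start; "torque": the same for the moment, N m; "opening": finger opening in m; "grasp_force": force on a finger pad.
Only numpy, scipy, OpenCV 4.12 (cv2) and the standard library are available. Lean on these libraries where they do the work, as an engineer would, in place of code of your own. Each camera call takes 0.05 s, during which the arm holds its last target. There are 200 camera calls.

## Working session

There is one attempt and no reset: what is moved stays moved. The work goes in short steps, each a Python script; the robot and the scene stay as the last script left them, time stands still between calls to the robot, and variables do not carry over. Pictures are saved under pics/ and viewed, at most 10 in all, crops included, and the job is handed in when it is done.

```bash
mkdir -p pics; ls
python3 - <<'E'
from plant import *
import cv2,numpy as np
for n in("top","side"):
    p,d=get_image(n); cv2.imwrite(f"pics/{n}0.png",p[:,:,::-1]); np.savez(f"{n}0.npz",p=p,d=d)
    c=get_calibration(n); print(n,c["intrinsics"],c["world_from_camera"])
print(observe())
E
```

```text
pics
top [[457.96882865   0.         281.68046268]
 [  0.         457.96882865 202.70712814]
 [  0.           0.           1.        ]] [[-0.01736768 -0.99429811  0.1052123   0.36651588]
 [-0.99975883  0.01585518 -0.01519516 -0.0207133 ]
 [ 0.01344036 -0.10545083 -0.99433369  1.35604282]
 [ 0.          0.          0.          1.        ]]
side [[442.63954711   0.         286.014167  ]
 [  0.         442.63954711 210.1921667 ]
 [  0.           0.           1.        ]] [[ 0.99304604 -0.07216791  0.09301267  0.37233418]
 [-0.11608144 -0.73186574  0.67148912 -1.05363638]
 [ 0.01961282 -0.67761666 -0.73515373  1.32633552]
 [ 0.          0.          0.          1.        ]]
{'time_s': 0.1, 'q': array([-1.38312090e+00,  2.21135690e-01,  1.52750122e+00,  2.85048589e-05,
        1.39472158e+00, -1.26097740e-01]), 'joint_velocities': array([-0.00135271, -0.00102737, -0.00328588, -0.00090486,  0.00257968,
        0.00039328]), 'joint_torque': array([ 1.17355441e-03, -4.98245430e+01, -3.90544617e+01, -2.86891891e-04,
        5.75547965e-03,  2.69610595e-06]), 'eef_pos': array([ 0.19280923, -0.59393738,  0.23031343]), 'tcp_rot': array([-3.13984437e+00, -2.49910077e-04,  3.13767927e-01]), 'ft_force': array([-0.23229197,  0.20278008, -0.66429594]), 'torque': array([-0.0135407 , -0.01812567,  0.05734458]), 'grasp_force': 0.0, 'opening': 0.08539005126959129}
```

View pics/top0.png

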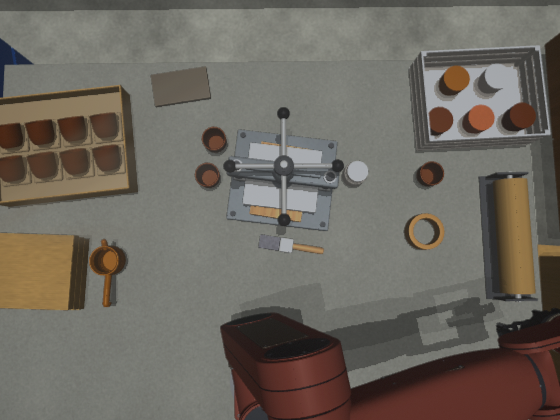

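View pics/side0.png

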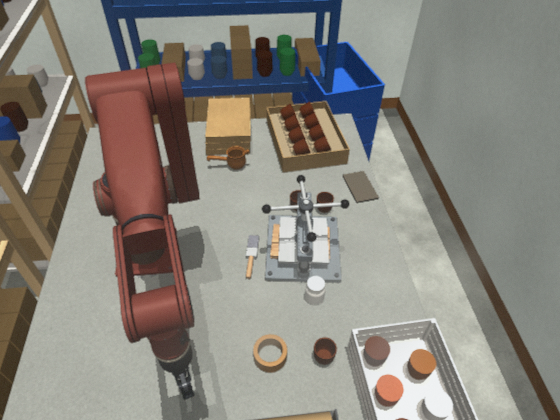

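The top view shows the star's hub at (284,166), with balls at about (283,113), (338,166), (284,220) and (230,166). The side view shows the hub at about (306,204), with balls at (301,180), (373,204), (312,237) and (266,209). Next I'll triangulate the balls from both views.

```bash
cat > geo.py <<'E'
import numpy as np,cv2
from plant import *
G={"top":[(283,113),(338,166),(284,220),(230,166)],"side":[(373,204),(312,237),(266,209),(301,180)]}
def balls(n,p,guess):
    m=(p.max(2)<60).astype(np.uint8); out=[]
    for u,v in guess:
        w=np.zeros_like(m); cv2.circle(w,(u,v),9,1,-1)
        k,l,s,c=cv2.connectedComponentsWithStats(m&w); i=1+np.argmax(s[1:,4]); out.append((*c[i],s[i,4]))
    return np.array(out)
def tri(a,b):
    P=[]
    for n in("top","side"):
        c=get_calibration(n);P.append(np.array(c["intrinsics"])@np.linalg.inv(c["world_from_camera"])[:3])
    X=cv2.triangulatePoints(P[0],P[1],a.T.copy(),b.T.copy());return (X[:3]/X[3]).T
E
python3 - <<'E'
from geo import *
r={}
for n in("top","side"):
    z=np.load(n+"0.npz");r[n]=balls(n,z["p"],G[n]);print(r[n].round(1))
    c=get_calibration(n)
    for u,v,_ in r[n]:
        d=z["d"][int(round(v)),int(round(u))]; q=np.linalg.inv(c["intrinsics"])@[u,v,1]*(d+.014); print((c["world_from_camera"]@[*q,1])[:3].round(4))
X=tri(r["top"][:,:2],r["side"][:,:2]);print(X.round(4));C=X.mean(0);print("hub",C)
print(np.linalg.norm(X-C,axis=1),np.degrees(np.arctan2(*(X-C)[:,1::-1].T)))
a=cv2.resize(np.load("top0.npz")["p"][90:250,190:400],None,fx=3.5,fy=3.5)[:,:,::-1];cv2.imwrite("pics/tc.png",a)
E
```

```text
[[283.  112.8 103. ]
 [337.4 165.5 110. ]
 [283.6 219.6 116. ]
 [229.4 166.1 111. ]]
[ 0.7126 -0.0452  0.2343]
[ 0.5767 -0.1788  0.2305]
[ 0.4436 -0.0419  0.2329]
[0.5783 0.09   0.2362]Traceback (most recent call last):
  File "<stdin>", line 4, in <module>
  File "geo.py", line 8, in balls
    k,l,s,c=cv2.connectedComponentsWithStats(m&w); i=1+np.argmax(s[1:,4]); out.append((*c[i],s[i,4]))
                                                       ~~~~~~~~~^^^^^^^^^
    return _wrapfunc(a, 'argmax', axis=axis, out=out, **kwds)
    return bound(*args, **kwds)
ValueError: attempt to get argmax of an empty sequence
```

```bash
sed -i 's/p.max(2)<60/p.max(2)<(60 if n=="top" else 75)/' geo.py
python3 - <<'E'
from geo import *
r={}
for n in("top","side"):
    z=np.load(n+"0.npz")
    if n=="side":
        for u,v in G[n]: print(z["p"].max(2)[v-6:v+7,u-8:u+9:2].min())
    r[n]=balls(n,z["p"],G[n]);print(r[n].round(1))
X=tri(r["top"][:,:2],r["side"][:,:2]);print(X.round(4));C=X.mean(0);print("hub",C)
print(np.linalg.norm(X-C,axis=1),np.degrees(np.arctan2(*(X-C)[:,1::-1].T)))
E
```

```text
[[283.  112.8 103. ]
 [337.4 165.5 110. ]
 [283.6 219.6 116. ]
 [229.4 166.1 111. ]]
66
49
50
44
[[371.5 199.    4. ]
 [310.7 236.6  61. ]
 [265.9 208.5  52. ]
 [300.4 178.1  37. ]]
[[ 0.7573 -0.0496  0.2428]
 [ 0.5757 -0.1781  0.235 ]
 [ 0.4438 -0.0419  0.2343]
 [ 0.5785  0.0897  0.2388]]
hub [ 0.58883328 -0.04498076  0.23776242]
[0.16864463 0.1338223  0.14508243 0.13512041] [ -1.57718346 -95.64009962 178.78841602  94.39109775]
```

The good pairs agree: the hub is at (0.578, -0.044, 0.235) and the arms are almost aligned with the world axes. The far ball's side pixel was bad, so I left it out. I'll push the near arm from its -y side with the shut fingers, along a circle about the axis, watching the tangential force.

```bash
cat > push.py <<'E'
from geo import *
H=np.array([.578,-.044]); R=.1015; Z=.205
def pose(deg,z=Z):
    a=np.radians(deg); return [*(H+R*np.array([np.cos(a),np.sin(a)])),z],[np.pi,0,max(np.radians(deg-100),-.95)]
def ang():
    p=observe()["eef_pos"][:2]-H; return np.degrees(np.arctan2(p[1],p[0]))%360
def ft(base):
    a=np.radians(ang()); f=observe()["ft_force"]-base
    return f[:2]@[-np.sin(a),np.cos(a)], f[:2]@[np.cos(a),np.sin(a)], f[2]
E
python3 - <<'E'
from push import *
gripper_to(0.0)
p=observe()["eef_pos"]; move_l([p[0],p[1],.33],feed=.2)
P,o=pose(205,.33); movep(P,o); print(observe()["time_s"],observe()["q"])
print(move_l(pose(205)[0],feed=.15,max_force=8)); hold(.3)
base=observe()["ft_force"]; np.save("base.npy",base); print(base)
d=205.
while d>150:
    d-=3; P,o=pose(d); s=move_l(P,feed=.04,rotation=o,max_force=8)
    f=ft(base); print(d,round(ang(),1),s,np.round(f,1))
    if f[0]>9 or s: break
print(observe()["time_s"],observe()["eef_pos"])
p,_=get_image("top"); cv2.imwrite("pics/t1.png",cv2.resize(p[70:270,160:420],None,fx=3,fy=3)[:,:,::-1])
E
```

```text
3.6083 [-3.38175518e-01 -1.46045114e-01  1.72064390e+00 -2.52215431e-04
  1.56703220e+00 -5.98543096e-01]
False
[0.05094668 0.18331026 0.82060458]
202.0 202.0 False [ 0.4  0.8 -1.2]
199.0 199.0 False [ 0.5 -0.3 -0.8]
196.0 196.1 False [-0.2 -0.3 -1.3]
193.0 193.1 False [ 0.3  0.8 -1.3]
190.0 190.1 False [-0.5  0.3 -1.2]
187.0 187.2 False [ 1.3 -0.3 -1.5]
184.0 184.1 False [ 2.1 -0.7 -1.6]
181.0 181.0 False [ 2.3 -0.7 -2.3]
178.0 178.0 False [ 1.3  0.4 -1.3]
175.0 174.9 False [ 2.3  1.2 -1.4]
172.0 171.9 False [ 2.2  0.5 -1.5]
169.0 168.9 False [ 1.6  0.1 -2.3]
166.0 165.9 False [ 2.2  0.1 -2. ]
163.0 162.9 False [ 1.8  0.9 -1.2]
160.0 160.0 False [ 1.1  0.5 -2.3]
157.0 157.0 False [ 1.9  0.7 -0.9]
154.0 154.0 False [ 1.6  0.9 -1.1]
151.0 150.9 False [ 1.8  0.1 -1.8]
148.0 148.0 False [ 1.6  1.1 -3.1]
10.275 [0.49199709 0.00982575 0.20502552]
```

View pics/t1.png

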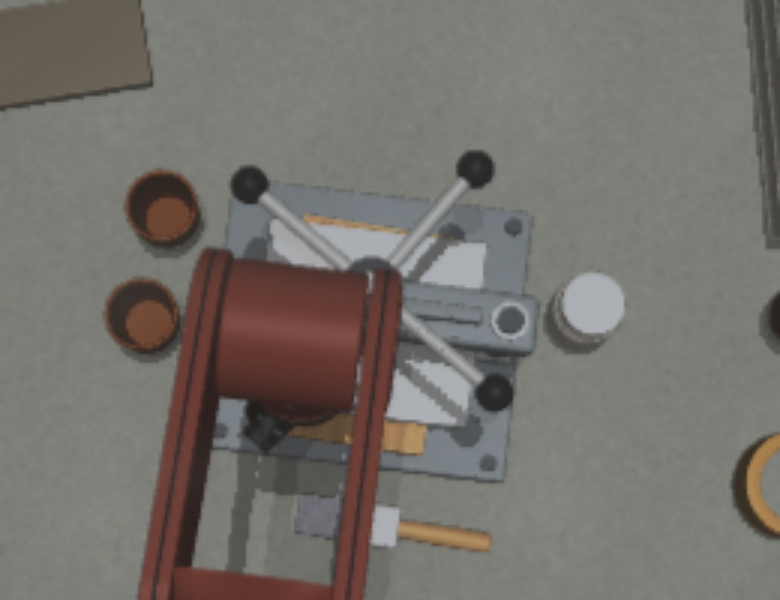

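Run:
```python
from push import *
base=np.load("base.npy"); d=148.
while d>3:
    d-=2; P,o=pose(d)
    try: s=move_l(P,feed=.035,rotation=o,max_force=6)
    except Unreachable as e: print("unreach",d,e); break
    f=ft(base); print(d,round(ang(),1),s,np.round(f,1))
    if f[0]>5 or s: break
print(observe()["time_s"],observe()["eef_pos"],observe()["q"][5])
```

```text
146.0 146.0 False [ 2.   0.2 -1.9]
144.0 144.0 False [ 2.3  1.  -1.9]
142.0 142.0 False [ 1.9  1.  -2.5]
140.0 140.0 False [ 2.5  0.7 -2.5]
138.0 138.0 False [ 2.1  0.5 -3.1]
136.0 136.0 False [ 2.   0.3 -2.8]
134.0 134.0 False [ 2.5  0.4 -3. ]
132.0 132.0 False [ 2.6  0.8 -2.7]
130.0 130.0 False [ 3.1  0.9 -2.5]
128.0 128.0 False [ 2.   0.1 -2.3]
126.0 125.9 False [ 2.4  0.3 -3.6]
124.0 123.9 False [ 2.2  0.5 -2.1]
122.0 121.9 False [ 1.5 -0.1 -2.2]
120.0 120.0 False [ 2.2  0.7 -2.1]
118.0 118.0 False [ 2.1  1.6 -2.7]
116.0 116.0 False [ 2.2 -0.3 -2.5]
114.0 114.0 False [ 1.7  0.3 -2.1]
112.0 112.0 False [ 2.3  0.4 -2.8]
110.0 110.1 False [ 4.5 -0.9 -2. ]
108.0 108.6 False [8.1 0.5 1.2]
15.325 [0.54559363 0.05231862 0.20491014] 1.3817758912406033
```

The picture shows the star turned about 40° clockwise, with the fingers behind the near-left arm (handle's hub at about (372,270) in the crop) and the boards and the brush undisturbed. The platen has now met the boards, so I'll tighten slowly.

Run:
```python
from push import *
base=np.load("base.npy"); d=108.
while d>100:
    d-=.4; P,o=pose(d); s=move_l(P,feed=.01,rotation=o,max_force=6)
    f=np.mean([ft(base) for _ in range(1)],0); print(round(d,1),round(ang(),2),s,np.round(f,1))
    if f[0]>13.7: break
hold(.3);print(np.round(ft(base),1),observe()["time_s"])
```

```text
107.6 108.57 False [10.3  0.9  2.2]
107.2 108.39 False [13.2  1.8  3. ]
106.8 108.13 False [13.4  0.5  3.9]
106.4 107.86 False [14.5  1.8  3.9]
[14.5  2.2  4.5] 16.625
```

Run:
```python
from push import *
base=np.load("base.npy")
P,o=pose(114); move_l(P,feed=.03,rotation=o); hold(.3); b2=observe()["ft_force"]; print("free",np.round(ft(base),1))
d=112.
while d>103:
    P,o=pose(d); move_l(P,feed=.01 if d<112 else .03,rotation=o,max_force=8)
    f=ft(b2); print(round(d,1),round(ang(),2),np.round(f,1))
    if f[0]>14.5: break
    d-=.5
hold(.2); print(np.round(ft(b2),1))
P,o=pose(118); move_l(P,feed=.04,rotation=o); move_l([P[0],P[1],.33],feed=.1); movep([.35,-.45,.35],[np.pi,0,.3]); hold(.2)
p,_=get_image("top"); cv2.imwrite("pics/t2.png",cv2.resize(p[70:270,160:420],None,fx=3,fy=3)[:,:,::-1]); print(observe()["time_s"])
```

```text
free [ 0.2 -0.8 -0.9]
112.0 111.97 [0.2 1.2 0.4]
111.5 111.51 [-0.8 -0.1 -0.6]
111.0 110.98 [-0.1  0.5 -0.2]
110.5 110.47 [-0.3  1.   0.2]
110.0 109.99 [0.6 0.7 1.1]
109.5 109.84 [4.5 1.5 2.6]
109.0 109.62 [7.9 1.9 3.9]
108.5 109.32 [8.7 2.1 5.5]
108.0 108.98 [11.   1.7  5.9]
107.5 108.63 [12.   2.2  6.9]
107.0 108.27 [13.9  2.1  6.6]
106.5 107.95 [13.7  2.3  7.9]
106.0 107.62 [14.9  2.4  9.4]
[15.2  1.8  8.9]
25.2333
```

View pics/t2.png

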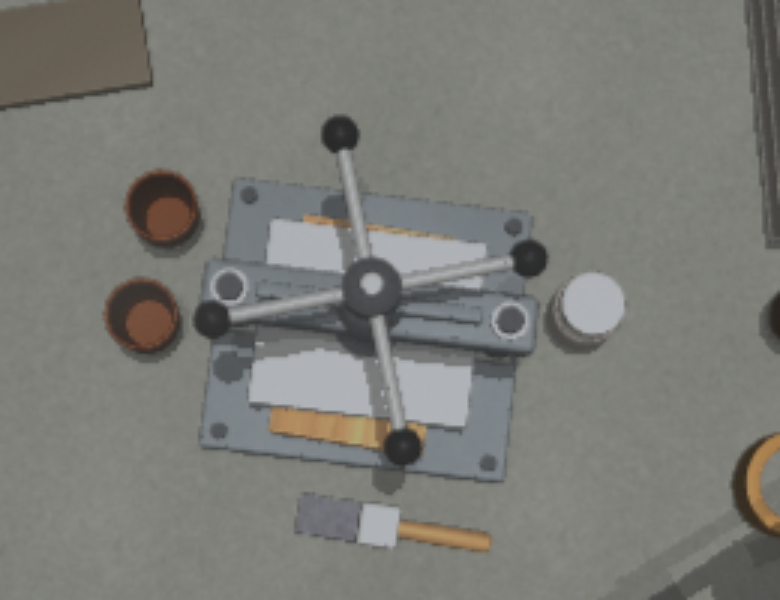

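The last picture shows the star free, its hub at (372,288), with the boards, brush, cups and jar where they were and the arm clear. On the second push the handle gave way only at about 8 N, against about 5 N when loose, so the press is holding its load. I'll hand it in.

```bash
python3 -c "
from plant import *
print(job_done())"
```

```text
the job is handed in; nothing more can be done
None
```

I turned the star handle clockwise until it took about 15 N on the arm, then withdrew the arm and handed the job in. The boards and everything else looked unmoved in the last picture; I could not measure the platen's force on the boards directly, and no verdict came back.

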